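# Fit the pestle in the collet of the grinding mill

### The arm

A 6-joint arm with a two-finger parallel gripper is mounted at the origin on the work surface. World frame = base frame: x ahead of the robot, y to its left, z up, the work surface at z = 0. Lengths are in m, angles in rad, forces in N, time in s.
With the tool pointing down it reaches from about 0.3 to 0.775 m from the base axis. Payload 14.6 kg.
Tool frame: the origin (TCP) lies at the very end of the fingers, on their centre line; the grasp point (between the pads) lies 19 mm behind it (ctrl.grasp_offset is the distance from the TCP to the grasp point, in m); x points along the fingers, y is the direction in which the jaws open and shut, and the axes are right-handed (so a half turn about x gives the same grasp; the last joint's range is limited). The gripper opens to 94 mm and grips with 3 to 60 N. Pads are 16 mm wide; open, the fingers measure 119 mm over their backs; the gripper's body (75 mm by 177 mm) begins 78 mm behind the grasp point.
Start: joints at [1.054, 0.3, 1.521, -0, 1.321, -0.067], TCP at [0.239, 0.495, 0.205] pointing down, gripper open.
Joint ranges: [-3.03, 3.03], [-0.79, 2.21], [0.23, 2.52], [-1.04, 4.18], [0, 3.07], [-2.55, 2.55]. Speed limits (rad/s): [2.22, 2.22, 2.57, 3.14, 3.14, 3.14].

### API

Orientations are given as [roll, pitch, yaw] about the fixed x, y, z axes, in that order (R = Rz(yaw) Ry(pitch) Rx(roll)).
In Python, from station import ctrl gives the robot as it stands. The module is installed in compiled form; this text tells all that it offers.
- The arm moves only by the tool send_rows, never from a script. Its argument "rows" is a list that holds one entry, the list of rows, each a list of 4 numbers: the shift along the world's x, y, z in mm, then the turn about the world's z in rad. A call has 1 to 12 rows; each row shifts and turns the commanded pose from where the row before left it; what a row does not reach is not made up. A row lasts 1/10 s, in which the tool goes at most 50 mm and 8.59 degrees, less where a joint would pass 70% of its speed; a pose out of reach is approached as far as the arm can. A call is refused whole if a number of a shift passes 50 or a number of a turn 0.15, either way. A call with a gripper value outside its range is refused whole. "grip" is the gripper's target within -1 to 1 (shut at 1, half-way at 0, fully open at -1), set as the call begins (left out, the last holds). The fingers move at their own pace and stop on an object; "newtons" is the grip in N (left out, the last holds). Time passes only in rows, so rows that do not move let the fingers close. It gives the time, the measured TCP pose, the force and the opening at its end, in the units of the state.
- ctrl.get_obs(): the state, without advancing time (a new reading comes with each control period).
- ctrl.camera(name): name is "scene" or "top" or "wrist"; returns (picture, depth): 400x640x3 uint8, red, green, blue; 400x640 float32, m along the optical axis (not along the pixel's ray), 0 where there is no reading.
- ctrl.camera_params(name): a dict with "vertical_fov" (degrees; the focal length in pixels is half the picture's height over the tangent of half this angle, whatever the lens; pixels are square), "cx", "cy" (the principal point, pixels), "cam_to_world" (4x4, takes a point from camera to world coordinates); the wrist camera has in their place "mount" (4x4, takes a point from camera to tool coordinates, whose origin is the TCP and whose axes are the tool frame's). Camera axes: x right, y up, looking along -z (the intrinsics and any distortion apply to the point x, -y, -z); pixel columns grow to the right and rows downward; lengths in m; the calibration is good to about 2 mm. A picture is of the moment at which its call begins: read the wrist's pose just before it. camera_params takes no time and is no camera call.
- ctrl.hand_in(): hands the job in, once; it reports no verdict.
The state is a dict: "time_s": time; "qpos": joint angles; "joint_vel": joint speeds; "tau": joint torques, N m; "ee_pos": TCP position; "eef_rot": TCP orientation; "force": force on the tool from outside, world axes, zero at the start; "moment": the same for the moment, N m; "grip_width": finger opening in m.
Only numpy, scipy, OpenCV 4.12 (cv2) and the standard library are available. Lean on these libraries where they do the work, as an engineer would, in place of code of your own. Each camera call takes 0.05 s, during which the arm holds its last target.

### The job

Take the round-headed pestle out of the rack, set its steel shank into the collet of the small grinding mill gently until its collar sits fully home on the nose, then turn the nut clockwise (seen from above) by its knob until it grips the shank firmly, without over-tightening it. Let go of everything, and leave the other things where they are.

Things in the scene. Friction and masses are not known exactly. Their poses are not given: they have to be found in the camera images.
- pestle: loose pestle, 80 g, upright in one of the rack's holes, shank down. Origin on its axis at the underside of its steel collar, z up the axis. Below the origin: steel shank 10 mm diameter, 30 mm long, tip bevelled 1.5 mm. Above: collar 26 mm diameter, 5 mm thick; white neck 18 mm diameter up to 16 mm; round white head, domed to 49 mm above the origin.
- pestle_head (a point): where to grip the pestle: on its axis, 31 mm above its origin, in the middle of the head's straight part (28 mm diameter, from 21 to 40 mm above the origin)
- rack: fixed white block, 75 mm (x) by 205 mm (y) by 42 mm high with three holes of 14 mm diameter and 36 mm depth in a row along its y, 65 mm apart; origin at the centre of its underside. Each holds one attachment, whose collar rests on the block's top; which is where varies.
- disc: loose attachment in the rack, not to be used: same shank and collar, thin steel stem and a flat white disc 36 mm across on top, 38 mm high above the collar's underside (its origin)
- paddle: loose attachment in the rack, not to be used: same shank and collar, stem, and a flat white upright blade 34 mm wide and 5 mm thick on top, 49 mm high above the collar's underside (its origin)
- nose: steel nose of the mill, fixed, 38 mm diameter, flat top 128 mm above the table. Origin at the centre of its bore's mouth on the top face; z up. Bore 11 mm diameter, 33 mm deep, no bevel. The pestle is home when its collar lies on this face: its origin meets this one. Press it with under 40 N. Below it: white mill body 104 mm diameter up to 90 mm high, base 170 by 150 mm.
- collet: the collet inside the nose, 18 mm below its top face: three steel jaws that close on the shank as the nut turns. They stand open at the start. Firm grip: the three together press on the shank with 30 N or more; over 70 N is over-tightened.
- knob (a point): grip point of the nut's knob: an upright black post 15 mm in diameter that spins freely on its pin, from 25 mm below to 16 mm above this point, at the end of the nut's steel bar; the bar's top lies 24 mm below this point. The knob goes round the axis level, on a circle of 80 mm radius; clockwise from above tightens.
- nut_centre (a point): centre of the knurled steel nut (ring 57 mm diameter, 20 mm high) on its vertical axis, 18 mm below nose. It runs evenly against 5 to 6 N at the knob (0.5 N m) and stays where left. The jaws meet the shank after 0.3 to 1.1 rad, at a place that varies; then the push rises within some 0.3 rad: 2 N above even running is just firm, 3 N right, over 4.3 N too tight.
- crucible: white crucible, 52 mm diameter and 52 mm high, in the large white tray; bystander
- mortar: white bowl, 90 mm diameter and 50 mm high, in the large white tray; bystander
- vial: clear vial with white cap, 24 mm diameter and 50 mm high, on the table; bystander
- beaker: clear cup, 60 mm diameter and 75 mm high, on the table; bystander
- spatula: steel spatula 170 mm long lying on the table; bystander
- jar: jar with white lid, 56 mm diameter and 70 mm high, on the table; bystander
Not all that is in view belongs to the job. What is shaped like the pestle but blue or yellow is not meant.

How it is judged:
By the outcome, as a careful person would: the job done as asked, in the order asked, and still so for the second after the job is handed in, with the robot touching nothing.
It also fails if it takes over 72 s, if anything falls off the work surface, if the arm or the gripper's body presses on something with over 40 N, if the wrist force passes 120 N, or if a joint passes its speed limit or range.

## Working session

There is one attempt and no reset: what is moved stays moved. The work goes in short steps, Python scripts to look and compute and a tool call to move; the robot and the scene stay as the last step left them, time stands still between calls to the robot, and variables do not carry over. Pictures are saved under pics/ and viewed, and the job is handed in when it is done.

Besides the shell and the picture viewer there is one more tool, called after "Call:" as name(argument=value, ...) on one line, values as JSON. send_rows: Moves the arm, as the interface text tells. Its arguments: {"type":"object","properties":{"rows":{"type":"array"},"grip":{"type":"number"},"newtons":{"type":"number"}},"required":["rows"]}

```bash
mkdir -p pics; cat > h.py <<'E'
import numpy as np,cv2
from station import ctrl
def snap(n,f):
    im,d=ctrl.camera(n); cv2.imwrite(f'pics/{f}.png',im[:,:,::-1]); np.save(f'pics/{f}.npy',d); return im,d
def ray(n,u,v,d=1.0,T=None):
    p=ctrl.camera_params(n); f=200/np.tan(np.radians(p['vertical_fov'])/2)
    T=np.array(p['cam_to_world']) if T is None else T
    c=np.array([(u-p['cx'])/f*d,-(v-p['cy'])/f*d,-d,1]); return (T@c)[:3]
def atz(n,u,v,z,T=None):
    a=ray(n,u,v,0.0,T); b=ray(n,u,v,1.0,T); return a+(b-a)*(z-a[2])/(b[2]-a[2])
def proj(n,P,T=None):
    p=ctrl.camera_params(n); f=200/np.tan(np.radians(p['vertical_fov'])/2)
    T=np.array(p['cam_to_world']) if T is None else T
    c=np.linalg.inv(T)@np.append(P,1); return p['cx']+f*c[0]/-c[2], p['cy']+f*c[1]/c[2]
def crop(f,x0,y0,x1,y1,k,out):
    im=cv2.imread(f'pics/{f}.png')[y0:y1,x0:x1]; cv2.imwrite(f'pics/{out}.png',cv2.resize(im,None,fx=k,fy=k,interpolation=cv2.INTER_CUBIC))
def wristT():
    from scipy.spatial.transform import Rotation as R
    o=ctrl.get_obs(); T=np.eye(4); T[:3,:3]=R.from_euler('xyz',o['eef_rot']).as_matrix(); T[:3,3]=o['ee_pos']
    return T@np.array(ctrl.camera_params('wrist')['mount'])
E
python3 - <<'E'
from h import *
snap('scene','s0');snap('top','t0')
for n in('scene','top','wrist'):print(n,ctrl.camera_params(n))
print(ctrl.get_obs(),ctrl.grasp_offset)
E
```

```text
scene {'vertical_fov': 48.703813023568145, 'cx': 321.829196716943, 'cy': 200.58760029999135, 'cam_to_world': array([[ 0.04283074, -0.5751247 ,  0.81694376,  1.43983054],
       [ 0.99907346,  0.02120723, -0.03744965, -0.03920662],
       [ 0.0042131 ,  0.81779082,  0.57550015,  0.73899767],
       [ 0.        ,  0.        ,  0.        ,  1.        ]])}
top {'vertical_fov': 46.33671246910992, 'cx': 321.1220157292794, 'cy': 209.69606714030763, 'cam_to_world': array([[-0.01153711,  0.98327074, -0.18178432,  0.33246009],
       [-0.99985423, -0.01363229, -0.01028033, -0.02713929],
       [-0.01258648,  0.18163922,  0.98328469,  1.46887545],
       [ 0.        ,  0.        ,  0.        ,  1.        ]])}
wrist {'vertical_fov': 67.45942644448496, 'cx': 313.71600994709473, 'cy': 199.22579706863806, 'mount': array([[-5.95323161e-04,  2.32394705e-01, -9.72621379e-01,
        -1.79632828e-01],
       [ 9.99998988e-01, -1.11858000e-03, -8.79350017e-04,
         7.57217921e-05],
       [-1.29231111e-03, -9.72620918e-01, -2.32393803e-01,
        -6.60418318e-02],
       [ 0.00000000e+00,  0.00000000e+00,  0.00000000e+00,
         1.00000000e+00]])}
{'time_s': 0.1, 'qpos': array([ 1.05439479e+00,  3.00406108e-01,  1.52154006e+00, -5.71588191e-06,
        1.32072147e+00, -6.66055430e-02]), 'joint_vel': array([-0.00164276, -0.00118717, -0.00425895,  0.00095694, -0.0002165 ,
       -0.00056583]), 'tau': array([ 6.63605751e-04, -5.32648587e+01, -3.53281045e+01,  7.08840997e-02,
        2.34844390e-02, -2.77485282e-05]), 'ee_pos': array([0.23901265, 0.4950729 , 0.20493934]), 'eef_rot': array([-1.63225157,  1.56972132, -2.08204614]), 'force': array([1.13388831, 0.40536062, 0.32944812]), 'moment': array([ 0.02754886, -0.06160765,  0.02175751]), 'grip_width': 0.09398167226634238} 0.0188
```

View pics/s0.png

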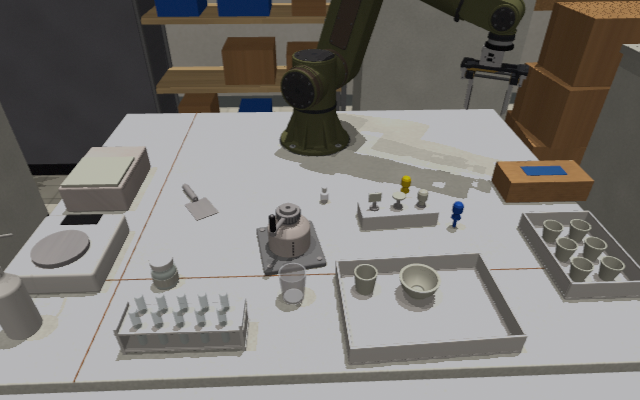

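View pics/t0.png

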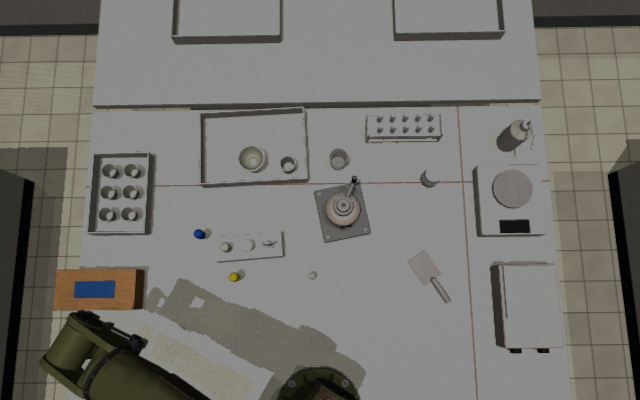

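```bash
python3 - <<'E'
from h import *
crop('t0',190,140,380,290,4,'t0c'); crop('s0',240,165,480,275,3,'s0c')
E
```

```text
(no output)
```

View pics/t0c.png

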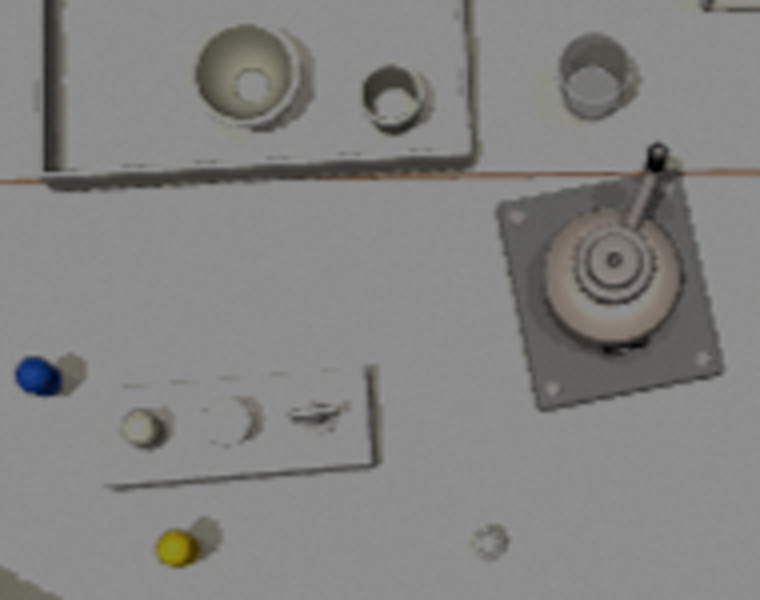

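View pics/s0c.png

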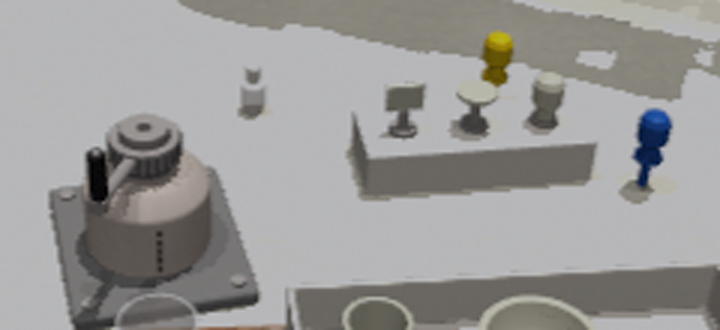

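```bash
python3 - <<'E'
from h import *
dt=np.load('pics/t0.npy');ds=np.load('pics/s0.npy')
print('pestle',atz('top',225.5,246.7,.091),ray('top',225.5,246.7,dt[247,225]),atz('scene',422.3,190.5,.091), ray('scene',422.3,192,ds[192,422]))
print('nose',atz('top',343.5,205,.128),ray('top',346,206,dt[206,346]),atz('scene',288.3,207.7,.128),ray('scene',290,208,ds[208,290]))
print('knob',atz('top',354,178.5,.14),ray('top',354,178.5,dt[178,354]),ray('scene',272,222,ds[222,272]))
for n,p in (('blue',(199.5,233.5)),('yellow',(234,277)),('disc',(248,246)),('pad',(269,243)),('beaker',(338,160)),('vial',(313,275))): print(n,ray('top',*p,dt[int(p[1]),int(p[0])]))
E
```

```text
pestle [0.47963813 0.27186081 0.091     ] [0.47957541 0.27173338 0.09158721] [0.48354228 0.2698198  0.091     ] [0.48830735 0.26892979 0.08946309]
nose [ 0.59339832 -0.07865818  0.128     ] [ 0.59025583 -0.08587882  0.12834237] [ 0.59858274 -0.0793525   0.128     ] [ 0.60317266 -0.07520744  0.13036083]
knob [ 0.66959491 -0.11049028  0.14      ] [ 0.66535737 -0.10944262  0.15670301] [ 0.67250951 -0.11289285  0.14400789]
blue [0.52148079 0.35338042 0.08072234]
yellow [0.39115199 0.24826251 0.07256005]
disc [0.48182291 0.20660987 0.08204561]
pad [0.48900121 0.14292404 0.09074455]
beaker [ 0.76564575 -0.06846698  0.00774195]
vial [0.39507183 0.01437072 0.05282882]
```

```bash
python3 - <<'E'
from h import *
from scipy.spatial.transform import Rotation as R
o=ctrl.get_obs(); M=R.from_euler('xyz',o['eef_rot']).as_matrix(); print(M.round(3)); print(np.arctan2(M[1,1],M[0,1]), np.arctan2(.062,.998))
E
```

```text
[[-0.001  0.435  0.901]
 [-0.001  0.901 -0.435]
 [-1.    -0.001 -0.   ]]
1.121001790440068 0.06204451182254489
```

Call:
send_rows(rows=[[[30,-28,0,-0.13],[30,-28,0,-0.13],[30,-28,0,-0.13],[30,-28,0,-0.13],[30,-28,0,-0.13],[30,-28,0,-0.13],[30,-28,0,-0.14],[32,-28,0,-0.14],[0,0,0,0],[0,0,0,0]]], grip=-1)

```text
time_s: 1.1
ee_pos: [0.4813, 0.2707, 0.205]
eef_rot: [-1.335, 1.57, -2.845]
force: [0.0, -0.4, 0.3]
grip_width: 0.0942
```

```bash
python3 - <<'E'
from h import *
o=ctrl.get_obs();print(o['ee_pos'],o['qpos'],o['force']);T=wristT();np.save('pics/w1T.npy',T);snap('wrist','w1')
E
```

```text
[0.48129988 0.27073212 0.20496462] [4.45992660e-01 3.05816697e-01 1.51445173e+00 1.50323870e-04
 1.32229138e+00 3.85610908e-01] [ 0.04494741 -0.36024261  0.31965173]
```

View pics/w1.png

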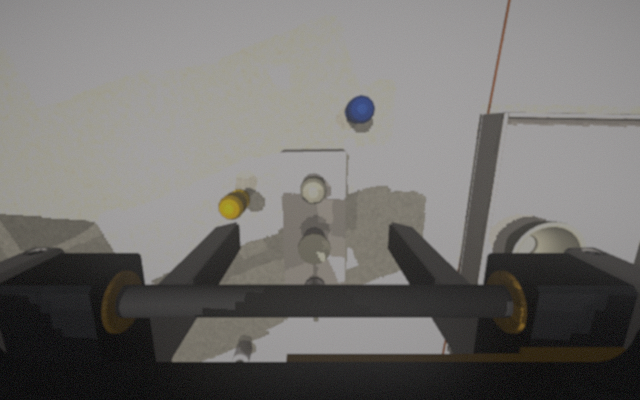

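```bash
python3 - <<'E'
from h import *
T=np.load('pics/w1T.npy')
crop('w1',260,140,370,260,6,'w1c')
print(proj('wrist',[.4813,.2707,.073],T),T.round(3))
E
```

```text
(np.float64(312.83443201955856), np.float64(192.20883489267985)) [[ 0.998 -0.06  -0.014  0.478]
 [ 0.062  0.971  0.231  0.337]
 [-0.    -0.232  0.973  0.385]
 [ 0.     0.     0.     1.   ]]
```

View pics/w1c.png

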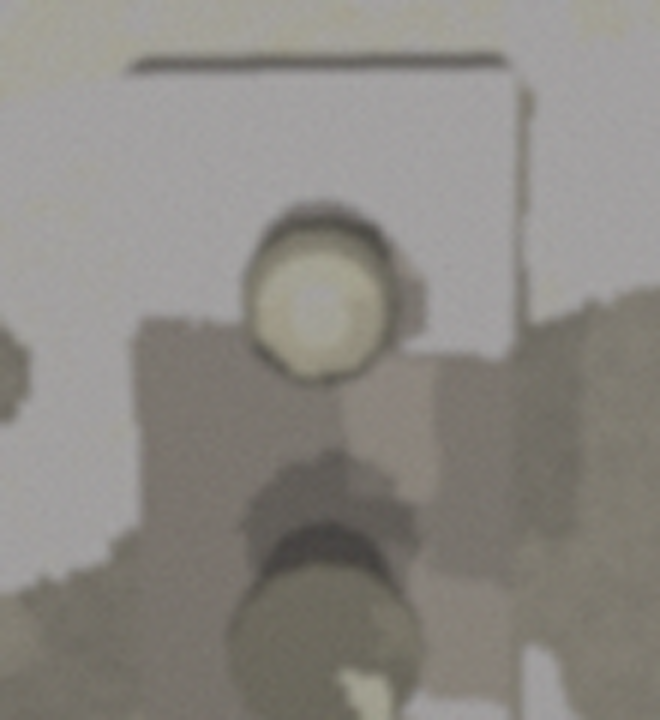

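```bash
python3 - <<'E'
from h import *
T=np.load('pics/w1T.npy')
print(atz('wrist',313.2,190.3,.078,T)); d=np.load('pics/w1.npy'); print(ray('wrist',313,190,d[190,313],T))
print(atz('wrist',325,190,.042,T))
E
```

```text
[0.48150737 0.27382617 0.078     ]
[0.48114737 0.27684216 0.09116451]
[0.4956188  0.26758613 0.042     ]
```

Call:
send_rows(rows=[[[0,1,-30,0],[0,1,-40,0],[0,0,-40,0],[0,0,-25,0],[0,0,-16,0],[0,0,0,0],[0,0,0,0]]])

```text
time_s: 1.85
ee_pos: [0.4808, 0.2741, 0.0551]
eef_rot: [2.107, 1.57, 0.599]
force: [0.9, -0.6, -0.0]
grip_width: 0.0939
```

Call:
send_rows(rows=[[[0,0,0,0],[0,0,0,0],[0,0,0,0],[0,0,0,0],[0,0,0,0],[0,0,0,0],[0,0,0,0],[0,0,0,0]]], grip=1, newtons=20)

```text
time_s: 2.65
ee_pos: [0.4811, 0.2733, 0.0544]
eef_rot: [-1.156, 1.571, -2.666]
force: [0.6, 1.2, -0.2]
grip_width: 0.0331
```

Call:
send_rows(rows=[[[0,0,0,0],[0,0,0,0],[0,0,0,0],[0,0,0,0]]])

```text
time_s: 3.05
ee_pos: [0.4811, 0.2733, 0.0544]
eef_rot: [-1.895, 1.571, 2.878]
force: [0.4, 0.9, -0.3]
grip_width: 0.0274
```

Call:
send_rows(rows=[[[0,0,15,0],[0,0,25,0],[0,0,40,0],[0,0,40,0],[0,0,40,0],[0,0,0,0],[0,0,0,0]]])

```text
time_s: 3.75
ee_pos: [0.4812, 0.2733, 0.2146]
eef_rot: [1.964, 1.57, 0.454]
force: [-0.2, -0.7, -1.7]
grip_width: 0.0275
```

Call:
send_rows(rows=[[[6,-20,0,0],[10,-37,0,0],[10,-37,0,0],[10,-37,0,0],[10,-37,0,0],[10,-37,0,0],[10,-37,0,0],[10,-37,0,0],[10,-37,0,0],[10,-37,0,0],[10,-37,0,0],[9,-32,0,0]]])

```text
time_s: 4.95
ee_pos: [0.5957, -0.1505, 0.2122]
eef_rot: [-1.908, 1.568, 2.865]
force: [0.3, 1.0, -0.9]
grip_width: 0.0269
```

Call:
send_rows(rows=[[[0,0,0,0],[0,0,0,0],[0,0,0,0],[0,0,0,0]]])

```text
time_s: 5.35
ee_pos: [0.596, -0.1477, 0.2142]
eef_rot: [-2.067, 1.57, 2.707]
force: [-0.3, -0.8, -0.5]
grip_width: 0.0275
```

```bash
python3 - <<'E'
from h import *
o=ctrl.get_obs();print(o['ee_pos'],o['qpos'],o['force'],o['grip_width']);T=wristT();np.save('pics/w2T.npy',T);snap('wrist','w2')
E
```

```text
[ 0.59599417 -0.147676    0.21415219] [-3.02562991e-01  4.38610042e-01  1.31242727e+00  7.16923484e-05
  1.39108827e+00 -3.64763717e-01] [-0.27598059 -0.77555283 -0.5165218 ] 0.027499177230993162
```

View pics/w2.png

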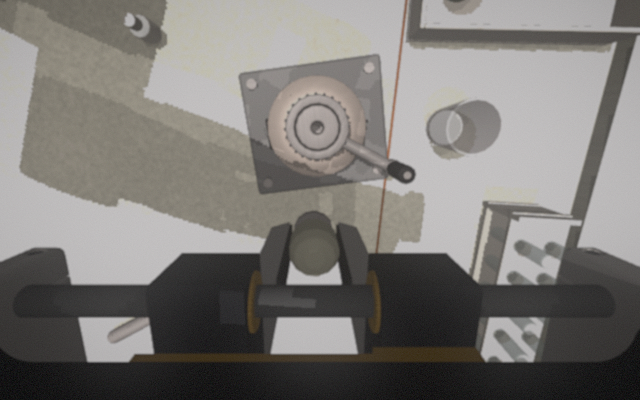

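```bash
python3 - <<'E'
from h import *
crop('w2',270,80,430,200,5,'w2c');crop('w2',250,190,380,290,6,'w2d')
E
```

```text
(no output)
```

View pics/w2c.png

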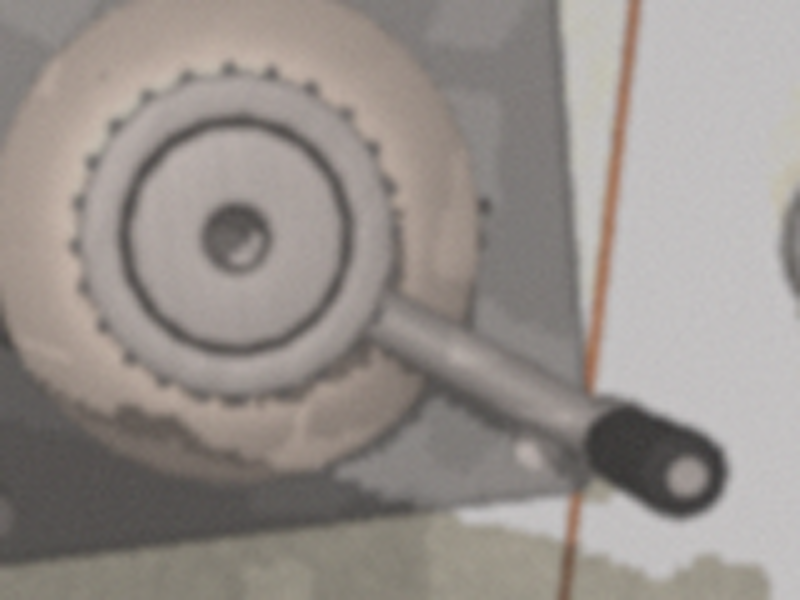

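View pics/w2d.png

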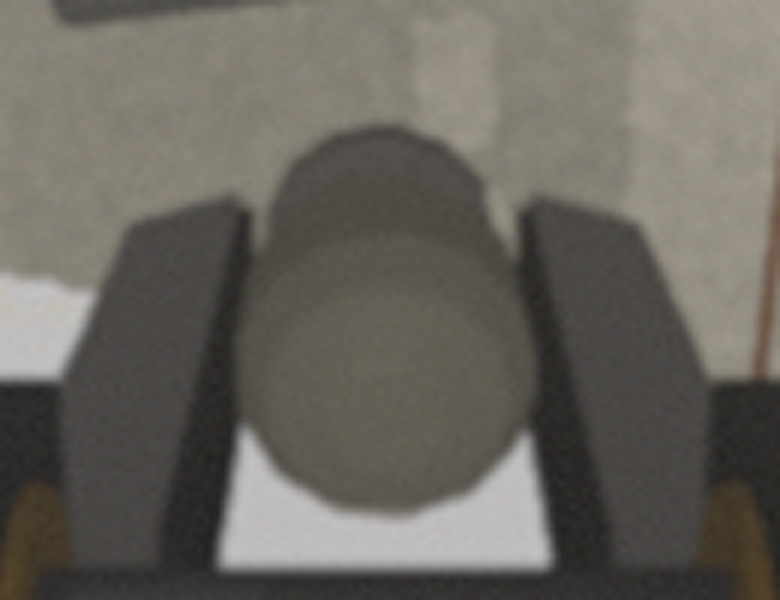

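```bash
python3 - <<'E'
from h import *
T=np.load('pics/w2T.npy')
n=atz('wrist',317.4,127.6,.128,T);print('nose',n)
for z in(.150,.153,.157):k=atz('wrist',407.6,175.2,z,T);print('knob',z,k,np.hypot(*(k-n)[:2]),np.arctan2(*(k-n)[1::-1]))
tcp=np.array([.59599,-.14768,.21415])
a=np.linspace(0,2*np.pi,181)
for dy in(-.002,0,.002):
  for dz in (0,.001):
    o=tcp+[0,dy,.0188-.031+dz]
    P=[]
    for r,z in((13,0),(13,5)): P.append([proj('wrist',o+np.array([r*np.cos(t),r*np.sin(t),z])/1000,T) for t in a])
    H=[]
    for z in np.linspace(21,49,29):
        r=14 if z<=40 else np.sqrt(max(0,14**2*(1-((z-40)/9)**2)))
        H+= [proj('wrist',o+np.array([r*np.cos(t),r*np.sin(t),z])/1000,T) for t in a]
    C=np.array(P).reshape(-1,2);H=np.array(H)
    print(dy,dz,'collar top',C[:,1].min(),'x',C[:,0].min(),C[:,0].max(),'head x',H[:,0].min(),H[:,0].max(),'bot',H[:,1].max())
d=np.load('pics/w2.npy');print(d[205:280:5,314])
E
```

```text
nose [ 0.595915   -0.08075077  0.128     ]
knob 0.15 [ 0.67207308 -0.11402077  0.15      ] 0.08310804047224689 -0.4118684632580258
knob 0.153 [ 0.67109636 -0.11361779  0.153     ] 0.08205168597119702 -0.4121331847609362
knob 0.157 [ 0.66979408 -0.11308048  0.157     ] 0.08064322252091745 -0.4124969348677767Traceback (most recent call last):
  File "<stdin>", line 15, in <module>
  File "h.py", line 12, in proj
    p=ctrl.camera_params(n); f=200/np.tan(np.radians(p['vertical_fov'])/2)
ValueError: time passes only in moves, steps and waits
```

```bash
python3 - <<'E'
s=open('h.py').read()
s=s.replace("def snap","import functools\n@functools.lru_cache(None)\ndef cp(n): return ctrl.camera_params(n)\ndef snap",1).replace("p=ctrl.camera_params(n)","p=cp(n)")
open('h.py','w').write(s)
E
python3 - <<'E'
from h import *
T=np.load('pics/w2T.npy')
tcp=np.array([.59599,-.14768,.21415])
a=np.linspace(0,2*np.pi,181)
for dy in(-.003,0,.003):
  for dz in (0,.002):
    o=tcp+[0,dy,.0188-.031+dz]
    P=[]
    for r,z in((13,0),(13,5)): P.append([proj('wrist',o+np.array([r*np.cos(t),r*np.sin(t),z])/1000,T) for t in a])
    H=[]
    for z in np.linspace(21,49,29):
        r=14 if z<=40 else np.sqrt(max(0,14**2*(1-((z-40)/9)**2)))
        H+= [proj('wrist',o+np.array([r*np.cos(t),r*np.sin(t),z])/1000,T) for t in a]
    C=np.array(P).reshape(-1,2);H=np.array(H)
    print(dy,dz,'collar top',C[:,1].min(),'x',C[:,0].min(),C[:,0].max(),'head x',H[:,0].min(),H[:,0].max(),'bot',H[:,1].max())
d=np.load('pics/w2.npy');print(d[205:280:5,314])
E
```

```text
-0.003 0 collar top 215.05028044102966 x 292.2720781956451 331.63804454587853 head x 285.9918864718692 337.20823806227975 bot 283.2538473588849
-0.003 0.002 collar top 215.9069497490474 x 292.05974669463995 331.816791494821 head x 285.65730325121285 337.4915582642029 bot 285.11885709591195
0 0 collar top 210.72137753536927 x 292.4859722365637 331.9901863307381 head x 286.2251693903012 337.65755901962166 bot 278.2658414230642
0 0.002 collar top 211.53831902013047 x 292.27501973385756 332.1730776670506 head x 285.8919735376031 337.94752217949673 bot 280.0786935520265
0.003 0 collar top 206.36223312602863 x 292.701375331107 332.3448116040852 head x 286.4604554594184 338.11071323470577 bot 273.2353217234494
0.003 0.002 collar top 207.13886687411468 x 292.49182675407815 332.53190169129397 head x 286.1286834833807 338.40742319424476 bot 274.9950512797864
[0.40571436 0.40692446 0.1937165  0.17440678 0.16524681 0.15773124
 0.15546766 0.15451534 0.1536217  0.1527687  0.15337427 0.1542904
 0.15376799 0.15610023 0.15939118]
```

Call:
send_rows(rows=[[[0,0,25,0],[0,0,30,0],[0,0,25,0],[0,0,0,0],[0,0,0,0],[0,0,0,0],[0,0,0,0]]])

```text
time_s: 6.1
ee_pos: [0.5959, -0.1485, 0.293]
eef_rot: [-1.923, 1.569, 2.85]
force: [-0.1, 0.3, -0.9]
grip_width: 0.0275
```

```bash
python3 - <<'E'
from h import *
o=ctrl.get_obs();print(o['ee_pos']);T=wristT();np.save('pics/w3T.npy',T);snap('wrist','w3');print(proj('wrist',[.596,-.081,.128],T))
E
```

```text
[ 0.59585771 -0.14851635  0.29304801]
(np.float64(316.9276151754153), np.float64(127.2241448263576))
```

Call:
send_rows(rows=[[[0,0,-20,-0.12],[-10,6,-20,-0.12],[-10,6,-10,-0.12],[-10,6,0,-0.12],[-10,6,0,-0.12],[-10,7,0,-0.12],[-11,7,0,-0.12],[0,0,0,-0.12],[0,0,0,-0.12],[0,0,0,-0.12],[0,0,0,0],[0,0,0,0]]])

```text
time_s: 7.35
ee_pos: [0.535, -0.1107, 0.2441]
eef_rot: [-0.768, 1.57, 2.809]
force: [0.1, 0.8, -1.4]
grip_width: 0.027
```

Call:
send_rows(rows=[[[0,0,0,0],[0,0,0,0],[0,0,0,0]]])

```text
time_s: 7.65
ee_pos: [0.5351, -0.1107, 0.2444]
eef_rot: [-0.601, 1.571, 2.974]
force: [0.1, -0.1, -0.0]
grip_width: 0.0275
```

```bash
python3 - <<'E'
from h import *
o=ctrl.get_obs();print(o['ee_pos'],o['qpos']);T=wristT();np.save('pics/w4T.npy',T);snap('wrist','w4');print(proj('wrist',[.596,-.081,.128],T))
E
```

```text
[ 0.5351318  -0.1107134   0.24441327] [-2.71035659e-01  2.64750726e-01  1.47501410e+00 -4.40187710e-06
  1.40186971e+00  8.67023942e-01]
(np.float64(311.60446139844856), np.float64(127.74676478315737))
```

View pics/w4.png

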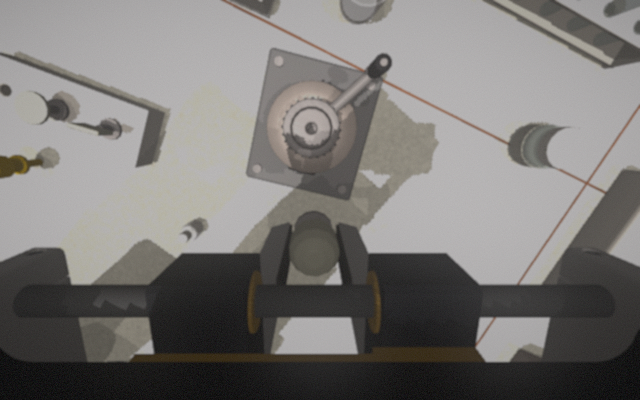

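Call:
send_rows(rows=[[[10,0,0,0.14],[10,0,0,0.14],[10,0,0,0.14],[10,0,0,0.14],[10,0,0,0.14],[10,0,0,0.14],[10,0,0,0.14],[10,0,0,0.14],[10,0,0,0.14],[10,3,0,0.14],[10,3,0,0.14],[10,3,0,0.14]]])

```text
time_s: 8.9
ee_pos: [0.6555, -0.1016, 0.2443]
eef_rot: [-2.445, 1.571, 2.815]
force: [-0.1, -0.2, -0.4]
grip_width: 0.0273
```

Call:
send_rows(rows=[[[5,0,0,0.14],[0,0,0,0.14],[0,0,0,0.14],[0,0,0,0.14],[0,0,0,0.14],[0,0,0,0],[0,0,0,0],[0,0,0,0],[0,0,0,0]]])

```text
time_s: 9.8
ee_pos: [0.6601, -0.1017, 0.2444]
eef_rot: [-1.813, 1.571, -2.144]
force: [-0.0, 0.7, -1.3]
grip_width: 0.0275
```

```bash
python3 - <<'E'
from h import *
o=ctrl.get_obs();print(o['ee_pos'],o['qpos']);T=wristT();np.save('pics/w5T.npy',T);snap('wrist','w5');print(proj('wrist',[.596,-.081,.128],T))
for i,(x,y) in ((3,(317,127)),(4,(311,128)),(5,proj('wrist',[.596,-.081,.128],T))):
    crop(f'w{i}',int(x)-30,int(y)-30,int(x)+30,int(y)+30,6,f'cc{i}'); print(int(x)-30,int(y)-30)
cv2.imwrite('pics/cc.png',np.hstack([cv2.imread(f'pics/cc{i}.png') for i in(3,4,5)])[:, :1080][::1,::1])
E
```

```text
[ 0.66012132 -0.10171386  0.24444176] [-2.07694552e-01  5.52432599e-01  1.07738103e+00 -2.92431974e-05
  1.51179021e+00 -1.44677342e+00]
(np.float64(312.2275787703177), np.float64(126.203449022415))
287 97
281 98
282 96
```

```bash
python3 - <<'E'
import cv2
im=cv2.imread('pics/cc.png');print(im.shape)
import numpy as np
a=np.vstack([np.hstack([im[:,:360],im[:,360:720]]),np.hstack([im[:,720:],im[:,720:]*0])]);cv2.imwrite('pics/cc_2.png',cv2.resize(a,(600,600)))
E
```

```text
(360, 1080, 3)
```

View pics/cc_2.png

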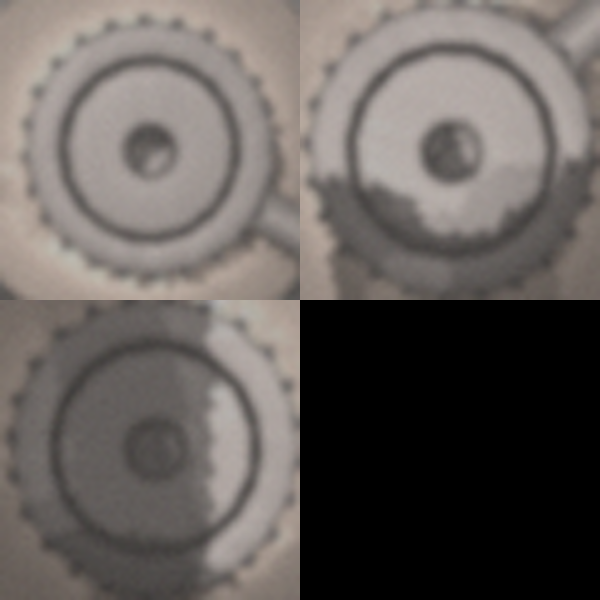

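View pics/w5.png

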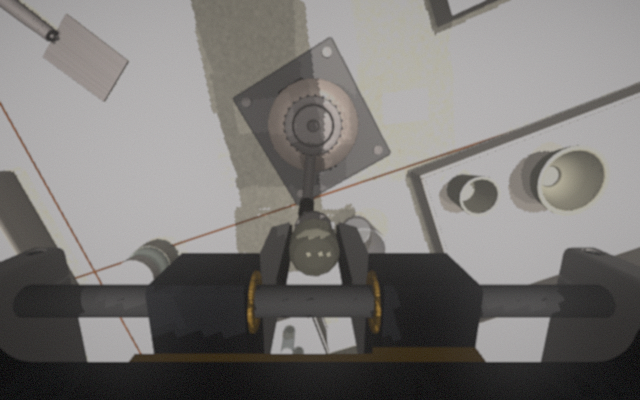

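```bash
cat > fit.py <<'E'
from h import *
from scipy.optimize import least_squares
from scipy.spatial.transform import Rotation as R
M=np.array(cp('wrist')['mount'])
Ts=[np.load(f'pics/w{i}T.npy')@np.linalg.inv(M) for i in(2,3,4,5)]
ob=[(317.3,127.4),(317.0,126.9),(311.3,128.1),(313.3,125.7)]
head=(314.6,210.8,276.2)
a=np.linspace(0,2*np.pi,91)
tcp=Ts[0]
def cam(p):
    D=np.eye(4);D[:3,:3]=R.from_rotvec(p[2:5]).as_matrix();D[:3,3]=p[5:8]; return M@D
def f(p):
    C=cam(p);r=[]
    for T,o in zip(Ts,ob): r+=list((np.array(proj('wrist',[p[0],p[1],.128],T@C))-o)/.4)
    # in-hand: tool coords x fwd; pestle origin at (0.0122+p9, 0, p8)
    def pt(rr,z,t): return np.array([.0122+p[9]-z/1000,rr/1000*np.cos(t),p[8]+rr/1000*np.sin(t)])
    G=np.array([proj('wrist',pt(13,5,t),C) for t in a]);H=np.array([proj('wrist',pt(14,z,t),C) for z in(30,40) for t in a])
    H2=np.array([proj('wrist',pt(14*np.sqrt(1-((z-40)/9)**2),z,t),C) for z in np.arange(40,49) for t in a])
    r+=[(G[:,1].min()-head[1])/1,(H[:,0].min()-289.7)/1,(H[:,0].max()-339.7)/1,(H2[:,1].max()-head[2])/1]
    r+=list(p[2:5]/.006)+list(p[5:8]/.0015)+[p[8]/.003,p[9]/.001]
    return r
s=least_squares(f,np.r_[.596,-.081,np.zeros(8)],x_scale=np.r_[np.ones(2)*.001,np.ones(3)*.01,np.ones(5)*.001])
J=s.jac;c=np.sqrt(np.diag(np.linalg.inv(J.T@J)))
print((s.x*1000).round(2));print((c*1000).round(2));print(np.round(s.fun[:12],2))
np.save('fit.npy',s.x)
E
python3 fit.py
```

```text
[ 5.9546e+02 -8.0360e+01  3.9000e-01  6.2000e-01 -1.4200e+00 -4.3000e-01
  1.0000e-02  4.3000e-01 -5.5000e-01  1.7000e-01]
[0.25 0.26 3.38 3.38 4.73 0.76 1.02 1.31 0.84 0.95]
[ 0.47 -0.13 -0.12 -0.19  0.01  0.31 -0.22 -0.04  0.24 -0.85  0.46 -0.15]
```

Call:
send_rows(rows=[[[-16,5,0,0],[-16,5,0,0],[-16,5,0,0],[-16,6,0,0],[0,0,-20,0],[0,0,-25,0],[0,0,-15,0],[0,0,-8,0],[0,0,0,0],[0,0,0,0],[0,0,0,0]]])

```text
time_s: 10.95
ee_pos: [0.5965, -0.0808, 0.1775]
eef_rot: [0.142, 1.569, -0.188]
force: [0.0, 0.3, -0.6]
grip_width: 0.0273
```

```bash
python3 - <<'E'
from h import *
o=ctrl.get_obs();print(o['ee_pos'],o['force'],o['moment'],o['grip_width']);T=wristT();np.save('pics/w6T.npy',T);snap('wrist','w6');snap('scene','s6')
crop('w6',220,100,400,235,4,'w6c');crop('s6',250,160,330,230,7,'s6c')
E
```

```text
[ 0.59651256 -0.08080503  0.17747929] [ 0.03015951  0.3146399  -0.61037678] [-0.05379875 -0.02595344 -0.01859525] 0.02731363805085116
```

View pics/w6c.png

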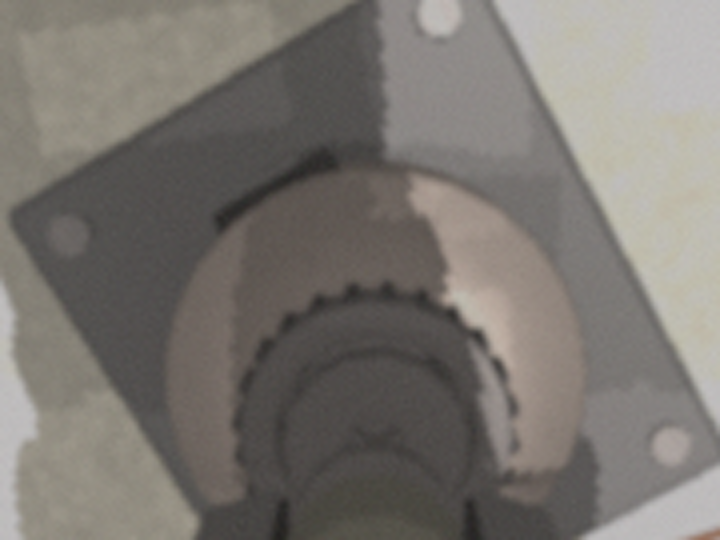

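View pics/s6c.png

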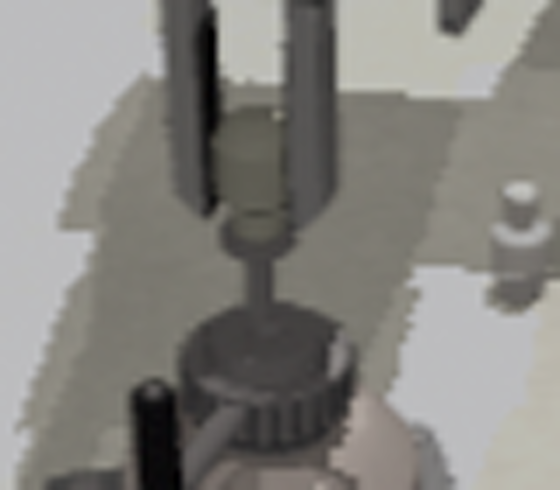

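```bash
python3 - <<'E'
from h import *
for z in(.128,.135,.15,.165,.168,.196):print(z,proj('scene',[.5955,-.0804,z]),((np.array(proj('scene',[.5955,-.0804,z]))-[250,160])*7))
E
```

```text
0.128 (np.float64(287.87911062741694), np.float64(206.9390712078254)) [265.15377439 328.57349845]
0.135 (np.float64(287.7596545101542), np.float64(204.52169382978306)) [264.31758157 311.65185681]
0.15 (np.float64(287.50052199254645), np.float64(199.27775069539683)) [262.50365395 274.94425487]
0.165 (np.float64(287.236997089479), np.float64(193.94492091804003)) [260.65897963 237.61444643]
0.168 (np.float64(287.1837551782008), np.float64(192.86748934871534)) [260.28628625 230.07242544]
0.196 (np.float64(286.67797169515063), np.float64(182.63218639286893)) [256.74580187 158.42530475]
```

Call:
send_rows(rows=[[[-0.5,0,-2,0],[0,0,-2,0],[0,0,-2,0],[0,0,-1,0],[0,0,-1,0],[0,0,0,0],[0,0,0,0]]])

```text
time_s: 11.75
ee_pos: [0.5956, -0.0807, 0.1685]
eef_rot: [0.75, 1.571, 0.421]
force: [0.8, 0.2, -0.9]
grip_width: 0.027
```

Call:
send_rows(rows=[[[0,0,-1,0],[0,0,-1,0],[0,0,-1,0],[0,0,0,0],[0,0,0,0]]])

```text
time_s: 12.25
ee_pos: [0.5957, -0.0806, 0.1654]
eef_rot: [2.009, 1.571, 1.679]
force: [0.4, 2.8, -0.2]
grip_width: 0.0272
```

Call:
send_rows(rows=[[[0,0.7,0,0],[0,0,-1,0],[0,0,-1,0],[0,0,0,0],[0,0,0,0]]])

```text
time_s: 12.75
ee_pos: [0.5956, -0.0801, 0.1634]
eef_rot: [-2.269, 1.571, -2.599]
force: [-0.7, -0.2, -1.4]
grip_width: 0.0273
```

Lateral force vanished: the shank is in the bore. Go on.

Call:
send_rows(rows=[[[0,0,-2,0],[0,0,-2,0],[0,0,-2,0],[0,0,-2,0],[0,0,0,0],[0,0,0,0]]])

```text
time_s: 13.35
ee_pos: [0.5956, -0.08, 0.1554]
eef_rot: [2.83, 1.571, 2.5]
force: [0.1, 0.2, -0.4]
grip_width: 0.0272
```

Call:
send_rows(rows=[[[0,0,-2,0],[0,0,-2,0],[0,0,-2,0],[0,0,-2,0],[0,0,-2,0],[0,0,-2,0],[0,0,0,0],[0,0,0,0]]])

```text
time_s: 14.15
ee_pos: [0.5956, -0.08, 0.1434]
eef_rot: [-2.936, 1.571, 3.017]
force: [-0.9, 0.3, -0.5]
grip_width: 0.0273
```

Call:
send_rows(rows=[[[0,0,-1,0],[0,0,0,0],[0,0,0,0]]])

```text
time_s: 14.45
ee_pos: [0.5956, -0.08, 0.1425]
eef_rot: [-3.137, 1.571, 2.816]
force: [-0.2, 0.0, -0.4]
grip_width: 0.0275
```

Call:
send_rows(rows=[[[0,0,-1,0],[0,0,0,0],[0,0,0,0]]])

```text
time_s: 14.75
ee_pos: [0.5956, -0.08, 0.1414]
eef_rot: [-3.024, 1.571, 2.929]
force: [0.1, 0.3, -1.3]
grip_width: 0.0273
```

Call:
send_rows(rows=[[[0,0,-0.7,0],[0,0,0,0],[0,0,0,0]]])

```text
time_s: 15.05
ee_pos: [0.5956, -0.08, 0.1407]
eef_rot: [-2.651, 1.571, -2.981]
force: [-0.5, 0.1, -1.1]
grip_width: 0.0274
```

Call:
send_rows(rows=[[[0,0,-0.5,0],[0,0,0,0],[0,0,0,0]]])

```text
time_s: 15.35
ee_pos: [0.5957, -0.0801, 0.1404]
eef_rot: [0.057, 1.57, -0.272]
force: [-0.1, 0.1, 0.7]
grip_width: 0.0272
```

Call:
send_rows(rows=[[[0,0,-0.5,0],[0,0,0,0],[0,0,0,0]]])

```text
time_s: 15.65
ee_pos: [0.5958, -0.0801, 0.1404]
eef_rot: [0.051, 1.57, -0.279]
force: [-1.3, -0.4, 5.0]
grip_width: 0.0273
```

Call:
send_rows(rows=[[[0,0,-0.4,0],[0,0,0,0],[0,0,0,0]]])

```text
time_s: 15.95
ee_pos: [0.5959, -0.0801, 0.1403]
eef_rot: [0.069, 1.57, -0.261]
force: [-2.8, -0.3, 7.7]
grip_width: 0.0274
```

Call:
send_rows(rows=[[[0,0,0.6,0],[0,0,0,0],[0,0,0,0],[0,0,0,0],[0,0,0,0]]], grip=0.1)

```text
time_s: 16.45
ee_pos: [0.5956, -0.08, 0.1398]
eef_rot: [-3.117, 1.571, 2.837]
force: [-0.2, -0.2, 1.0]
grip_width: 0.0421
```

Call:
send_rows(rows=[[[0,0,10,0],[0,0,20,0],[0,0,30,0],[0,0,20,0],[0,0,0,0],[0,0,0,0]]])

```text
time_s: 17.05
ee_pos: [0.5956, -0.08, 0.2199]
eef_rot: [0.035, 1.571, -0.295]
force: [-1.5, -0.4, 0.1]
grip_width: 0.0421
```

```bash
python3 - <<'E'
from h import *
o=ctrl.get_obs();print(o['ee_pos'],o['force'],o['moment'],o['grip_width']);T=wristT();np.save('pics/w7T.npy',T);snap('wrist','w7');snap('scene','s7')
crop('w7',220,100,400,300,3,'w7c');crop('s7',250,160,330,230,7,'s7c')
E
```

```text
[ 0.5955571  -0.08000629  0.21991418] [-1.5305928  -0.42839608  0.08603096] [-0.01799724 -0.01319925  0.02975692] 0.042125184417131346
```

View pics/w7.png

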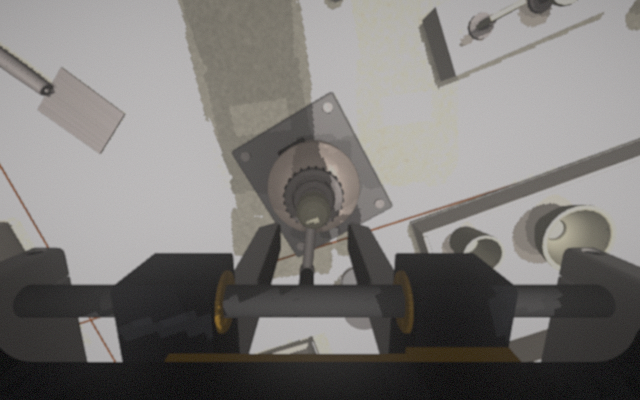

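View pics/s7c.png

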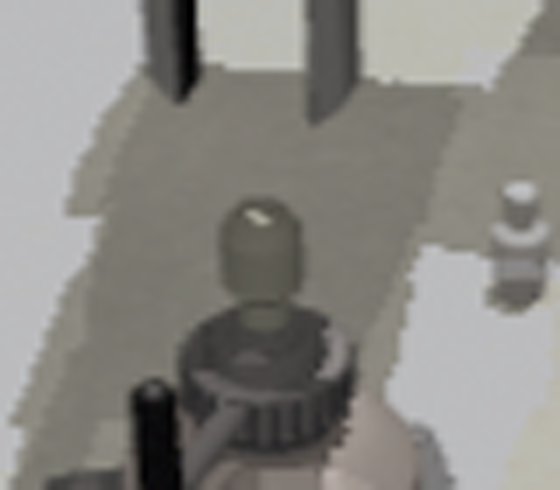

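Call:
send_rows(rows=[[[18,-8,0,-0.04],[18,-8,0,-0.04],[18,-8,0,0],[19.3,-8,0,0],[0,0,-20,0],[0,0,-25,0],[0,0,-15,0],[0,0,0,0],[0,0,0,0]]])

```text
time_s: 18.05
ee_pos: [0.669, -0.112, 0.1604]
eef_rot: [0.181, 1.571, -0.229]
force: [0.1, -0.5, 0.5]
grip_width: 0.042
```

```bash
python3 - <<'E'
from h import *
o=ctrl.get_obs();print(o['ee_pos'],o['force'],o['qpos']);T=wristT();snap('wrist','w8');snap('scene','s8')
crop('w8',220,100,400,300,3,'w8c');crop('s8',240,170,310,240,8,'s8c')
E
```

```text
[ 0.66904281 -0.11200083  0.16043436] [ 0.08671842 -0.52874166  0.47496694] [-2.19846439e-01  6.25582599e-01  1.15686692e+00 -1.45644673e-06
  1.35897993e+00 -1.38090391e+00]
```

View pics/w8c.png

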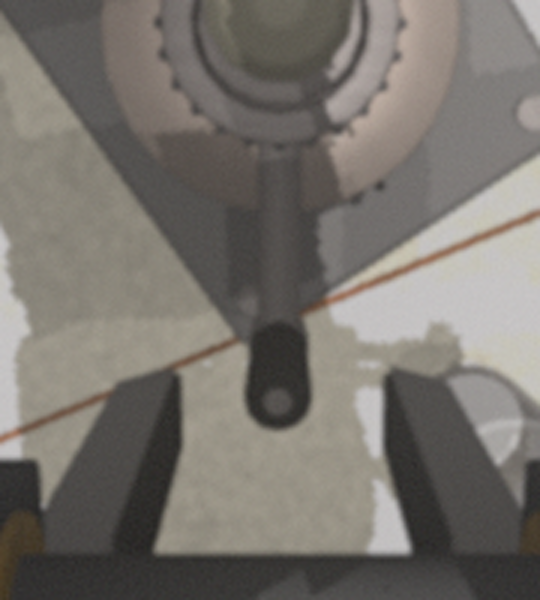

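View pics/s8c.png

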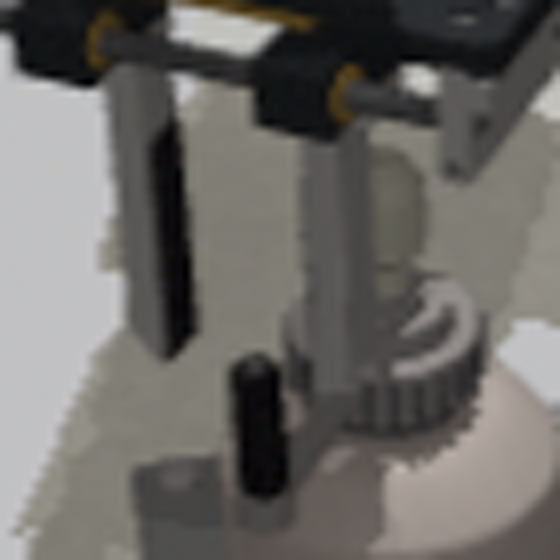

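Call:
send_rows(rows=[[[0,0,-12,0],[0,0,-12,0],[0,0,-9,0],[0,0,-3,0],[0,0,0,0],[0,0,0,0]]])

```text
time_s: 18.75
ee_pos: [0.6691, -0.112, 0.1243]
eef_rot: [0.253, 1.57, -0.156]
force: [-0.1, 0.2, -0.4]
grip_width: 0.0428
```

Call:
send_rows(rows=[[[0,0,0,0],[0,0,0,0],[0,0,0,0],[0,0,0,0],[0,0,0,0],[0,0,0,0]]], grip=1, newtons=20)

```text
time_s: 19.35
ee_pos: [0.6689, -0.1123, 0.1241]
eef_rot: [-0.816, 1.57, -1.226]
force: [-1.0, -1.5, 1.2]
grip_width: 0.0145
```

Call:
send_rows(rows=[[[0,0,0,0],[0,0,0,0],[0,0,0,0]]])

```text
time_s: 19.65
ee_pos: [0.6689, -0.1122, 0.1241]
eef_rot: [-0.968, 1.57, -1.378]
force: [-2.0, -3.2, 3.3]
grip_width: 0.0148
```

```bash
python3 - <<'E'
import numpy as np
t=-.414
for s in [.05]*24:
    u=t-s; print(round(t,3),'->',round(u,3),(80*(np.cos(u)-np.cos(t))).round(2),(80*(np.sin(u)-np.sin(t))).round(2)); t=u
E
```

```text
-0.414 -> -0.464 -1.7 -3.62
-0.464 -> -0.514 -1.88 -3.53
-0.514 -> -0.564 -2.05 -3.43
-0.564 -> -0.614 -2.22 -3.33
-0.614 -> -0.664 -2.39 -3.21
-0.664 -> -0.714 -2.54 -3.09
-0.714 -> -0.764 -2.69 -2.96
-0.764 -> -0.814 -2.84 -2.82
-0.814 -> -0.864 -2.98 -2.67
-0.864 -> -0.914 -3.11 -2.52
-0.914 -> -0.964 -3.23 -2.36
-0.964 -> -1.014 -3.34 -2.2
-1.014 -> -1.064 -3.45 -2.03
-1.064 -> -1.114 -3.54 -1.85
-1.114 -> -1.164 -3.63 -1.67
-1.164 -> -1.214 -3.71 -1.49
-1.214 -> -1.264 -3.78 -1.3
-1.264 -> -1.314 -3.84 -1.11
-1.314 -> -1.364 -3.89 -0.92
-1.364 -> -1.414 -3.93 -0.72
-1.414 -> -1.464 -3.96 -0.53
-1.464 -> -1.514 -3.99 -0.33
-1.514 -> -1.564 -4.0 -0.13
-1.564 -> -1.614 -4.0 0.07
```

```bash
cat > f.py <<'E'
from h import *
o=ctrl.get_obs();p=o['ee_pos'];d=p[:2]-[.5956,-.080];th=np.arctan2(d[1],d[0]);F=o['force']
print('th',round(th,4),'r',round(np.hypot(*d)*1000,2),'z',p[2].round(4),'F',F.round(2),'push',round(-(F[0]*np.sin(th)-F[1]*np.cos(th)),2),'rad',round(F[0]*np.cos(th)+F[1]*np.sin(th),2))
E
python3 f.py
```

```text
th -0.4141 r 80.09 z 0.1241 F [-2.05 -3.23  3.34] push -3.79 rad -0.57
```

Call:
send_rows(rows=[[[-1.7,-3.6,0,-0.05],[-1.9,-3.5,0,-0.05]]])

```text
time_s: 19.85
ee_pos: [0.6661, -0.1179, 0.1241]
eef_rot: [1.158, 1.568, 0.647]
force: [5.2, 3.9, 0.9]
grip_width: 0.0147
```

```bash
python3 f.py
```

```text
th -0.4929 r 80.05 z 0.1241 F [5.22 3.94 0.88] push 5.94 rad 2.73
```

Call:
send_rows(rows=[[[0,0,0,0]]])

```text
time_s: 19.95
ee_pos: [0.6659, -0.1184, 0.1241]
eef_rot: [1.124, 1.569, 0.612]
force: [2.9, 1.6, 0.7]
grip_width: 0.0146
```

```bash
python3 f.py
```

```text
th -0.4996 r 80.1 z 0.1241 F [2.86 1.55 0.73] push 2.73 rad 1.77
```

Call:
send_rows(rows=[[[-2.05,-3.43,0,-0.05],[-2.22,-3.33,0,-0.05]]])

```text
time_s: 20.15
ee_pos: [0.662, -0.1248, 0.1242]
eef_rot: [1.042, 1.568, 0.431]
force: [6.4, 4.3, -0.2]
grip_width: 0.0149
```

```bash
python3 f.py
```

```text
th -0.594 r 80.13 z 0.1242 F [ 6.4   4.28 -0.16] push 7.13 rad 2.91
```

Call:
send_rows(rows=[[[-1.15,-1.63,0,-0.025],[-1.2,-1.6,0,-0.025]]])

```text
time_s: 20.35
ee_pos: [0.6597, -0.1282, 0.1242]
eef_rot: [1.037, 1.568, 0.377]
force: [6.0, 2.5, 0.6]
grip_width: 0.0144
```

```bash
python3 f.py
```

```text
th -0.645 r 80.18 z 0.1242 F [6.01 2.52 0.65] push 5.63 rad 3.28
```

Call:
send_rows(rows=[[[-1.25,-1.56,0,-0.025],[-1.3,-1.53,0,-0.025]]])

```text
time_s: 20.55
ee_pos: [0.6572, -0.1314, 0.1242]
eef_rot: [1.002, 1.568, 0.292]
force: [8.4, 2.5, 0.0]
grip_width: 0.0145
```

```bash
python3 f.py
```

```text
th -0.6952 r 80.18 z 0.1242 F [8.41 2.54 0.05] push 7.34 rad 4.83
```

Call:
send_rows(rows=[[[-1.1,-1.7,0,-0.025]]])

```text
time_s: 20.65
ee_pos: [0.656, -0.133, 0.1241]
eef_rot: [1.149, 1.568, 0.414]
force: [5.1, 4.0, 1.0]
grip_width: 0.0142
```

```bash
python3 f.py
```

```text
th -0.7202 r 80.29 z 0.1241 F [5.15 3.96 1.  ] push 6.37 rad 1.26
```

Call:
send_rows(rows=[[[-1.36,-1.46,0,-0.025]]])

```text
time_s: 20.75
ee_pos: [0.6546, -0.1344, 0.1241]
eef_rot: [1.195, 1.568, 0.435]
force: [6.3, 2.9, 0.8]
grip_width: 0.0146
```

```bash
python3 f.py
```

```text
th -0.7451 r 80.26 z 0.1241 F [6.27 2.88 0.8 ] push 6.37 rad 2.66
```

Call:
send_rows(rows=[[[-1.4,-1.43,0,-0.025]]])

```text
time_s: 20.85
ee_pos: [0.6532, -0.1359, 0.1242]
eef_rot: [1.154, 1.568, 0.37]
force: [7.2, 2.7, -0.8]
grip_width: 0.0146
```

```bash
python3 f.py
```

```text
th -0.7701 r 80.27 z 0.1242 F [ 7.24  2.72 -0.8 ] push 6.99 rad 3.31
```

Call:
send_rows(rows=[[[-1.44,-1.39,0,-0.025]]])

```text
time_s: 20.95
ee_pos: [0.6518, -0.1373, 0.1241]
eef_rot: [1.129, 1.568, 0.319]
force: [5.6, 3.9, -0.8]
grip_width: 0.0145
```

```bash
python3 f.py
```

```text
th -0.7954 r 80.29 z 0.1241 F [ 5.61  3.92 -0.77] push 6.76 rad 1.13
```

Call:
send_rows(rows=[[[-1.47,-1.35,0,-0.025],[-1.51,-1.32,0,-0.025]]])

```text
time_s: 21.15
ee_pos: [0.6489, -0.1401, 0.1242]
eef_rot: [1.103, 1.568, 0.243]
force: [7.0, 1.4, -0.7]
grip_width: 0.0145
```

```bash
python3 f.py
```

```text
th -0.8458 r 80.34 z 0.1242 F [ 6.96  1.44 -0.67] push 6.17 rad 3.53
```

Call:
send_rows(rows=[[[-1.54,-1.28,0,-0.025]]])

```text
time_s: 21.25
ee_pos: [0.6474, -0.1415, 0.1242]
eef_rot: [1.078, 1.568, 0.193]
force: [8.1, 0.5, -1.0]
grip_width: 0.0144
```

```bash
python3 f.py
```

```text
th -0.8708 r 80.35 z 0.1242 F [ 8.12  0.46 -1.02] push 6.51 rad 4.88
```

Call:
send_rows(rows=[[[-1.57,-1.24,0,-0.025]]])

```text
time_s: 21.35
ee_pos: [0.6458, -0.1428, 0.1242]
eef_rot: [1.068, 1.568, 0.158]
force: [8.4, 0.7, -0.7]
grip_width: 0.0145
```

```bash
python3 f.py
```

```text
th -0.8961 r 80.38 z 0.1242 F [ 8.41  0.74 -0.73] push 7.03 rad 4.68
```

Call:
send_rows(rows=[[[-1.6,-1.2,0,-0.025]]])

```text
time_s: 21.45
ee_pos: [0.6442, -0.144, 0.1242]
eef_rot: [1.067, 1.568, 0.132]
force: [7.3, 0.9, -1.9]
grip_width: 0.0147
```

```bash
python3 f.py
```

```text
th -0.9212 r 80.41 z 0.1242 F [ 7.29  0.91 -1.94] push 6.35 rad 3.69
```

Call:
send_rows(rows=[[[-1.63,-1.16,0,-0.025]]])

```text
time_s: 21.55
ee_pos: [0.6426, -0.1452, 0.1242]
eef_rot: [1.065, 1.568, 0.105]
force: [7.1, 0.3, -0.8]
grip_width: 0.0145
```

```bash
python3 f.py
```

```text
th -0.9463 r 80.4 z 0.1242 F [ 7.1   0.32 -0.78] push 5.95 rad 3.89
```

Call:
send_rows(rows=[[[-1.45,-1.45,0,-0.025]]])

```text
time_s: 21.65
ee_pos: [0.641, -0.1465, 0.1241]
eef_rot: [1.241, 1.568, 0.256]
force: [5.7, 3.5, 0.4]
grip_width: 0.0142
```

```bash
python3 f.py
```

```text
th -0.9718 r 80.53 z 0.1241 F [5.72 3.45 0.37] push 6.67 rad 0.37
```

Call:
send_rows(rows=[[[-1.69,-1.08,0,-0.025]]])

```text
time_s: 21.75
ee_pos: [0.6393, -0.1476, 0.1241]
eef_rot: [1.275, 1.568, 0.265]
force: [6.3, 1.0, -0.7]
grip_width: 0.0148
```

```bash
python3 f.py
```

```text
th -0.9965 r 80.51 z 0.1241 F [ 6.31  1.   -0.72] push 5.84 rad 2.59
```

Call:
send_rows(rows=[[[-1.71,-1.04,0,-0.025]]])

```text
time_s: 21.85
ee_pos: [0.6376, -0.1487, 0.1242]
eef_rot: [1.227, 1.568, 0.192]
force: [6.6, 0.6, -0.8]
grip_width: 0.0141
```

```bash
python3 f.py
```

```text
th -1.0218 r 80.54 z 0.1242 F [ 6.64  0.62 -0.81] push 5.99 rad 2.93
```

Call:
send_rows(rows=[[[-1.74,-0.99,0,-0.025]]])

```text
time_s: 21.95
ee_pos: [0.6359, -0.1497, 0.1241]
eef_rot: [1.213, 1.568, 0.152]
force: [7.1, 0.2, -0.5]
grip_width: 0.0147
```

```bash
python3 f.py
```

```text
th -1.0466 r 80.55 z 0.1241 F [ 7.14  0.15 -0.5 ] push 6.26 rad 3.44
```

Call:
send_rows(rows=[[[-1.76,-0.95,0,-0.025]]])

```text
time_s: 22.05
ee_pos: [0.6342, -0.1507, 0.1241]
eef_rot: [1.212, 1.568, 0.127]
force: [7.0, -0.3, -0.8]
grip_width: 0.0147
```

```bash
python3 f.py
```

```text
th -1.0717 r 80.56 z 0.1241 F [ 7.04 -0.31 -0.75] push 6.03 rad 3.65
```

Call:
send_rows(rows=[[[-1.78,-0.9,0,-0.025]]])

```text
time_s: 22.15
ee_pos: [0.6324, -0.1517, 0.1241]
eef_rot: [1.208, 1.568, 0.097]
force: [6.8, -0.8, -0.6]
grip_width: 0.0144
```

```bash
python3 f.py
```

```text
th -1.0967 r 80.59 z 0.1241 F [ 6.76 -0.76 -0.61] push 5.67 rad 3.76
```

Call:
send_rows(rows=[[[-1.7,-1.1,0,-0.025]]])

```text
time_s: 22.25
ee_pos: [0.6306, -0.1527, 0.1241]
eef_rot: [1.33, 1.568, 0.195]
force: [7.0, 1.5, -0.8]
grip_width: 0.0143
```

```bash
python3 f.py
```

```text
th -1.1217 r 80.69 z 0.1241 F [ 7.01  1.46 -0.85] push 6.95 rad 1.73
```

Call:
send_rows(rows=[[[-1.83,-0.86,0,-0.025]]])

```text
time_s: 22.35
ee_pos: [0.6288, -0.1535, 0.1242]
eef_rot: [1.338, 1.568, 0.178]
force: [6.4, 0.7, -0.8]
grip_width: 0.0144
```

```bash
python3 f.py
```

```text
th -1.1464 r 80.69 z 0.1242 F [ 6.44  0.68 -0.8 ] push 6.15 rad 2.03
```

Call:
send_rows(rows=[[[-1.85,-0.82,0,-0.025]]])

```text
time_s: 22.45
ee_pos: [0.6269, -0.1544, 0.1241]
eef_rot: [1.367, 1.568, 0.182]
force: [6.4, 0.1, -1.2]
grip_width: 0.0144
```

```bash
python3 f.py
```

```text
th -1.1721 r 80.72 z 0.1241 F [ 6.36  0.11 -1.22] push 5.9 rad 2.37
```

Call:
send_rows(rows=[[[-1.86,-0.77,0,-0.025]]])

```text
time_s: 22.55
ee_pos: [0.6251, -0.1552, 0.1241]
eef_rot: [1.348, 1.568, 0.138]
force: [6.5, 1.5, -0.8]
grip_width: 0.0145
```

```bash
python3 f.py
```

```text
th -1.1968 r 80.76 z 0.1241 F [ 6.48  1.48 -0.85] push 6.58 rad 0.99
```

Call:
send_rows(rows=[[[-1.88,-0.73,0,-0.025]]])

```text
time_s: 22.65
ee_pos: [0.6232, -0.1559, 0.1241]
eef_rot: [1.392, 1.568, 0.157]
force: [6.2, 1.1, -1.1]
grip_width: 0.0147
```

```bash
python3 f.py
```

```text
th -1.2217 r 80.77 z 0.1241 F [ 6.17  1.05 -1.12] push 6.16 rad 1.12
```

Call:
send_rows(rows=[[[-1.9,-0.68,0,-0.025]]])

```text
time_s: 22.75
ee_pos: [0.6214, -0.1566, 0.1242]
eef_rot: [1.386, 1.568, 0.126]
force: [7.6, 0.4, -1.2]
grip_width: 0.0145
```

```bash
python3 f.py
```

```text
th -1.2459 r 80.81 z 0.1242 F [ 7.56  0.37 -1.19] push 7.28 rad 2.07
```

Call:
send_rows(rows=[[[-1.91,-0.62,0,-0.025]]])

```text
time_s: 22.85
ee_pos: [0.6195, -0.1572, 0.1241]
eef_rot: [1.419, 1.568, 0.133]
force: [7.2, 0.8, -1.4]
grip_width: 0.0146
```

```bash
python3 f.py
```

```text
th -1.2708 r 80.81 z 0.1241 F [ 7.21  0.82 -1.36] push 7.13 rad 1.35
```

Call:
send_rows(rows=[[[-1.93,-0.57,0,-0.025]]])

```text
time_s: 22.95
ee_pos: [0.6176, -0.1578, 0.1242]
eef_rot: [1.411, 1.568, 0.1]
force: [7.7, 1.0, -1.3]
grip_width: 0.0146
```

```bash
python3 f.py
```

```text
th -1.2953 r 80.85 z 0.1242 F [ 7.71  1.03 -1.33] push 7.7 rad 1.11
```

Call:
send_rows(rows=[[[-1.94,-0.52,0,-0.025]]])

```text
time_s: 23.05
ee_pos: [0.6157, -0.1583, 0.1242]
eef_rot: [1.403, 1.568, 0.068]
force: [8.3, 1.3, -1.4]
grip_width: 0.0147
```

```bash
python3 f.py
```

```text
th -1.3196 r 80.88 z 0.1242 F [ 8.32  1.27 -1.41] push 8.38 rad 0.84
```

Call:
send_rows(rows=[[[-1.95,-0.47,0,-0.025]]])

```text
time_s: 23.15
ee_pos: [0.6138, -0.1588, 0.1242]
eef_rot: [1.435, 1.568, 0.075]
force: [9.3, -0.4, -0.3]
grip_width: 0.0148
```

```bash
python3 f.py
```

```text
th -1.344 r 80.9 z 0.1242 F [ 9.28 -0.36 -0.33] push 8.97 rad 2.44
```

Call:
send_rows(rows=[[[0,0,0,0]]])

```text
time_s: 23.25
ee_pos: [0.6136, -0.1589, 0.1242]
eef_rot: [1.442, 1.568, 0.082]
force: [6.8, -0.2, -0.8]
grip_width: 0.0146
```

```bash
python3 f.py
```

```text
th -1.3465 r 80.91 z 0.1242 F [ 6.8  -0.16 -0.77] push 6.6 rad 1.67
```

Call:
send_rows(rows=[[[-1.57,-0.34,0,-0.02]]])

```text
time_s: 23.35
ee_pos: [0.6123, -0.1592, 0.1242]
eef_rot: [1.429, 1.568, 0.049]
force: [8.5, 0.3, -2.0]
grip_width: 0.0145
```

```bash
python3 f.py
```

```text
th -1.363 r 80.93 z 0.1242 F [ 8.49  0.34 -1.99] push 8.38 rad 1.42
```

Call:
send_rows(rows=[[[0,0,0,0],[0,0,0,0],[0,0,0,0],[0,0,0,0],[0,0,0,0]]], grip=0.1)

```text
time_s: 23.85
ee_pos: [0.6111, -0.1596, 0.1239]
eef_rot: [-2.286, 1.571, 2.617]
force: [-0.1, -0.1, -0.7]
grip_width: 0.042
```

Call:
send_rows(rows=[[[0,0,5,0],[0,0,15,0],[0,0,30,0],[0,0,40,0],[0,-20,30,0],[0,-40,20,0],[0,-40,0,0],[0,-40,0,0],[0,0,0,0],[0,0,0,0]]])

```text
time_s: 24.85
ee_pos: [0.6109, -0.3002, 0.2647]
eef_rot: [1.222, 1.57, -0.159]
force: [-0.1, 0.3, -0.5]
grip_width: 0.0422
```

```bash
python3 - <<'E'
from h import *
o=ctrl.get_obs();print(o['ee_pos'],o['force'],o['grip_width']);snap('wrist','w9');snap('scene','s9');snap('top','t9')
crop('s9',240,150,340,240,7,'s9c');crop('t9',190,140,380,290,4,'t9c')
E
```

```text
[ 0.61085344 -0.30015592  0.2646915 ] [-0.12946144  0.25963596 -0.48980172] 0.042240367976656396
```

View pics/s9c.png

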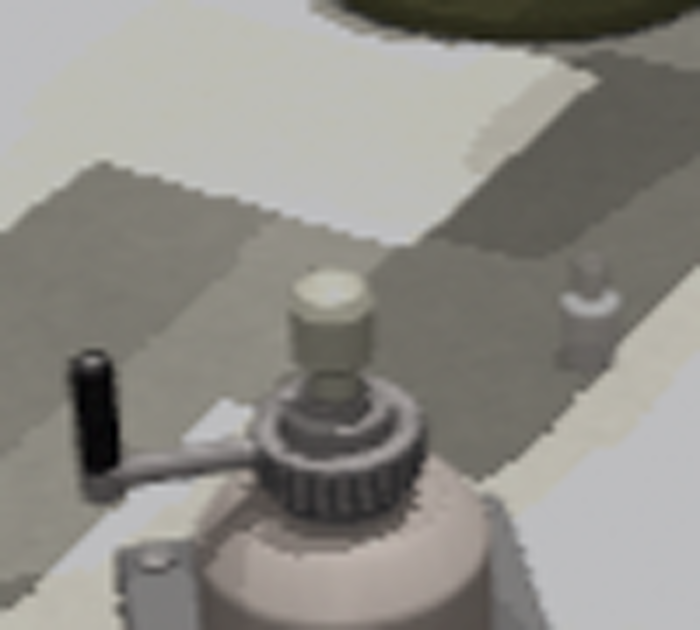

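View pics/t9c.png

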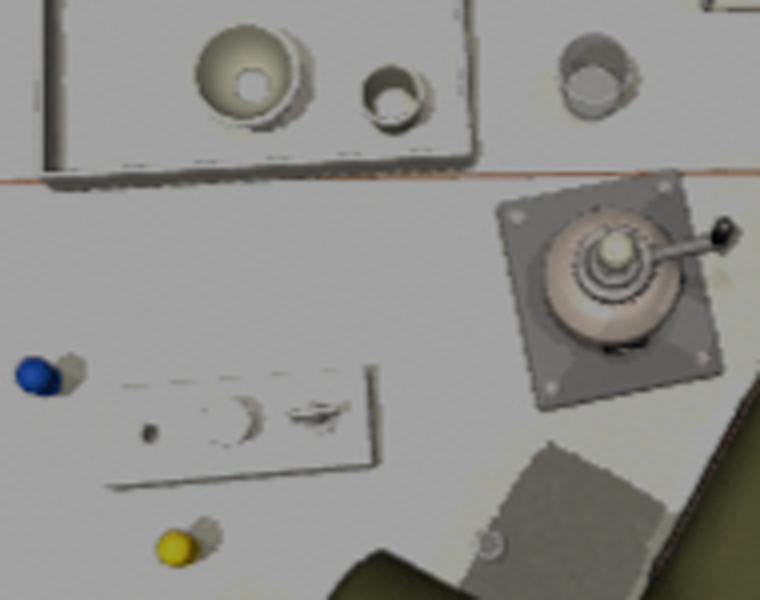

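View pics/s9.png

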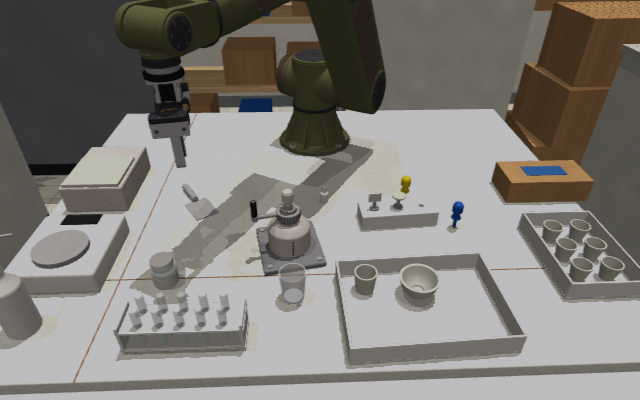

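```bash
python3 - <<'E'
from h import *
d=np.load('pics/t9.npy')
for u in(343,344,345): print([ray('top',u,v,d[v,u]).round(4).tolist() for v in(201,202,203)])
E
```

```text
[[0.5953, -0.0756, 0.1771], [0.5918, -0.0754, 0.1804], [0.589, -0.0754, 0.1803]]
[[0.5954, -0.0784, 0.1764], [0.5921, -0.0783, 0.1787], [0.5884, -0.0781, 0.1832]]
[[0.5945, -0.0811, 0.181], [0.5925, -0.0812, 0.1764], [0.5898, -0.0812, 0.1755]]
```

```bash
python3 -c "
from station import ctrl
print(ctrl.hand_in())"
```

```text
the job is handed in; nothing more can be done
None
```

I moved the pestle from the rack into the mill's collet, tightened the nut clockwise by its knob, let go, drew the arm clear and handed the job in. The robot's clock read about 25 s at the end.

- **Pestle home:** the tool stopped at 140.3 mm against an expected 140.2 mm, and the upward force rose to 7.7 N. The dome top reads 175 to 183 mm in noisy depth data, against 177 mm nominal. One sideways contact of about 3 N at the bore mouth went away after a 0.7 mm shift.
- **Nut:** it turned about 0.95 rad, and the jaws met the shank at roughly 0.83 rad. Extrapolating the rising push puts it about 3 N above even running at the stop, where 3 N is right and over 4.3 N too tight.
- **After letting go:** the last pictures show the pestle upright in the nose. The things in those views stand where they were, and the gripper was clear with no contact force.

Three things did not line up fully:
- Even running read about 6.3 N rather than the stated 5 to 6 N, with noise of about 0.5 N, so I judged tightness by the rise alone.
- The last reading, just after a pause, was 8.4 N, below the 9.4 N the trend gave. Taken alone it would mean about 2.1 N above even running, which is only just firm.
- I had the circle's centre slightly off, so the knob took a radial load of up to about 5 N while turning.

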